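Hold the cast lever balanced over its pivot fixture

TASK

Pick up the cast lever by the balance point of its arm and carry it level over to the blue fixture without touching the fixture or disturbing the other things. Finish while still holding it there, level and still, with its big bore straight above the pin and its small eye straight above the slotted rest, about 4 cm clear above the pin's tip, so that I can grease the pin: do not lower it onto the pin and do not let go.

Things in the scene. Friction and masses are not known exactly. Their poses are not given: they have to be found in the camera images.
- lever: loose cast lever, bare grey metal, 257 mm long, 0.4 to 0.8 kg, lying flat. Origin: underside, midway; y axis runs along it from boss to eye. Boss 60 mm diameter, 40 high, 26 mm bore, at y = -100 mm; eye 34 mm diameter, 32 high, 14 mm bore, at y = +110. Arm between: 20 mm wide, 8 to 32 mm above the underside. Heavy at the boss: balances 66 mm from the bore axis, 36 mm from the boss rim
- lever_balance (a point): the lever's balance point (centre of mass) inside the arm, 66 mm from the bore's axis towards the eye, 20 mm above the underside; axes as the lever's
- lever_bore (a point): on the axis of the big bore, at the lever's underside
- lever_eye (a point): on the axis of the small eye, at the lever's underside
- fixture: the fixed dark-blue fixture, base plate 90 x 290 x 12 mm (x, y, z) lying on the bench. Origin: centre of its underside; y axis runs along the plate from the pin to the slotted rest. Pin at y = -100 mm on a round seat collar; rest at y = +110 mm. Nothing on it is higher than the pin's tip, 54 mm above the bench
- fixture_pin (a point): centre of the tip of the upright steel pin, 22 mm diameter, 54 mm above the bench
- fixture_rest (a point): middle of the floor of the slotted rest block, 24 mm above the bench, between two cheeks 46 mm apart that stand 36 mm above the bench
- nut_c: a loose light-grey hexagon nut, 28 x 33 x 15 mm, lying on the fixture's base plate between pin and rest; stays there. Origin: centre of its underside
- oiler: a green oiler with a thin upright spout, 65 mm diameter, 136 mm high; bystander. Origin: centre of its underside
- flux_tin: a yellow tin with a grey lid, 66 mm diameter, 47 mm high; bystander. Origin: centre of its underside
- v_block: a steel vee block, 50 x 48 x 40 mm; bystander. Origin: centre of its underside
- paste_tin: a small red lidded tin, 54 mm diameter, 31 mm high; bystander. Origin: centre of its underside

How it is judged:
By the outcome, as a careful person would: the job done as asked, in the order asked, and still so for the second after the job is handed in, while the arm keeps its last pose, push and grip.
It also fails if it takes over 40 s, if anything falls off the work surface, if the arm or the gripper's body presses on something with over 40 N, if the wrist force passes 120 N, or if a joint passes its speed limit or range.

ROBOT

A 7-joint arm with a two-finger parallel gripper is mounted at the origin on a cart in front of the work surface, level with it; the furniture and walls round the work are solid. World frame = base frame: x ahead of the robot, y to its left, z up, the work surface at z = 0. Lengths are in m, angles in rad, forces in N, time in s.
With the tool pointing down it reaches from about 0.4 to 0.85 m from the base axis. Payload 4.5 kg.
Tool frame: the origin (TCP) lies on the centre line of the jaws, within the pads' length; the fingertips stand 11 mm ahead of it and the grasp point (between the pads) lies 8 mm behind it; z points along the fingers, y is the line along which they close (so a half turn about z gives the same grasp; the last joint's range is limited). The gripper opens to 88 mm and grips with 3 to 60 N. Pads are 18 mm wide; open, the fingers measure 123 mm over their backs; the gripper's body (75 mm by 187 mm) begins 45 mm behind the grasp point.
Start: joints at [-1.258, 0.689, -0.195, 1.565, 0.157, 0.902, -0.215], TCP at [0.172, 0.601, 0.25] pointing down, gripper open.
Joint ranges: [-3.01, 3.01], [-0.46, 2.08], [-1.47, 1.51], [0.13, 2.56], [-1, 4.14], [0.04, 2.09], [-2.66, 2.66]. Speed limits (rad/s): [2.57, 2.57, 3.14, 3.14, 3.14, 3.14, 3.14].

INTERFACE

Orientations are given as a unit quaternion [x, y, z, w].
In Python, from plant import * gives the robot as it stands. The module is installed in compiled form; this text tells all that it offers.
- The arm moves only by the tool send_rows, never from a script. Its argument "motion" is a list of rows, each an object of numbers: "x", "y", "z": the shift along the tool's x, y, z in cm; "rx", "ry", "rz": the turn, a rotation vector about the tool's x, y, z in rad; "jaw": the finger opening in cm, from 0 to 8.81. In form: [{"x": .., "y": .., "z": .., "rx": .., "ry": .., "rz": .., "jaw": ..}, ...]. A call has exactly 5 rows; each row shifts and turns the commanded pose from where the row before left it, along the tool's axes as they then stand; what a row does not reach is not made up. A row lasts 1/10 s, in which the tool goes at most 50 mm and 8.59 degrees, less where a joint would pass 70% of its speed; a pose out of reach is approached as far as the arm can. A call is refused whole if a number of a shift passes 5 or a number of a turn 0.15, either way. A call with a gripper value outside its range is refused whole. The fingers move at their own pace and stop on an object; "grip_force" is the grip in N (left out, the last holds). Time passes only in rows, so rows that do not move let the fingers close, or fill a call up. It gives the time, the measured TCP pose, the force, the opening and the grip force at its end, in the units of the state.
- get_state(): the state, without advancing time (a new reading comes with each control period).
- snapshot(name): name is "side" or "top"; returns a dict with "img" (420x560x3 uint8, red, green, blue), "vertical_fov" (degrees; the focal length in pixels is half the picture's height over the tangent of half this angle, whatever the lens; pixels are square), "cx", "cy" (the principal point, pixels), "extrinsics" (4x4, takes a point from camera to world coordinates). Camera axes: x right, y up, looking along -z (the intrinsics and any distortion apply to the point x, -y, -z); pixel columns grow to the right and rows downward; lengths in m; the calibration is good to about 2 mm. A picture is of the moment at which its call begins. There is no depth.
- finish_job(): hands the job in; it is judged then, once.
The state is a dict: "clock": time; "q": joint angles; "qd": joint speeds; "joint_torque": joint torques, N m; "tool_pos": TCP position; "eef_rot": TCP orientation; "contact_force": force on the tool from outside, world axes, zero at the start; "moment": the same for the moment, N m; "opening": opening from 0.0 (shut) to 1.0 (fully open); "finger_force": force on a finger pad.
Only numpy, scipy, OpenCV 4.12 (cv2) and the standard library are available. Lean on these libraries where they do the work, as an engineer would, in place of code of your own. Each camera call takes 0.05 s, during which the arm holds its last target. There are 200 camera calls.

## Working session

There is one attempt and no reset: what is moved stays moved. The work goes in short steps, Python scripts to look and compute and a tool call to move; the robot and the scene stay as the last step left them, time stands still between calls to the robot, and variables do not carry over. Pictures are saved under pics/ and viewed, at most 10 in all, crops included, and the job is handed in when it is done.

Besides the shell and the picture viewer there is one more tool, called as name(argument=value, ...) on one line, values as JSON. send_rows: Moves the arm, as the interface text tells. Its arguments: {"type":"object","properties":{"motion":{"type":"array"},"grip_force":{"type":"number"}},"required":["motion"]}

```bash
mkdir -p pics
cat > h.py <<'E'
from plant import *
import numpy as np, cv2, json
def snap(n,f):
    s=snapshot(n); cv2.imwrite('pics/'+f,cv2.cvtColor(s['img'],cv2.COLOR_RGB2BGR))
    d={k:(np.array(v).tolist()) for k,v in s.items() if k!='img'}; json.dump(d,open(n+'.json','w')); return s
def K(d):
    f=210/np.tan(np.radians(d['vertical_fov'])/2); return f
def ray(n,u,v,z):
    d=json.load(open(n+'.json')); f=K(d); E=np.array(d['extrinsics'])
    p=E[:3,:3]@np.array([(u-d['cx'])/f,-(v-d['cy'])/f,-1]); t=(z-E[2,3])/p[2]; return E[:3,3]+t*p
def proj(n,P):
    d=json.load(open(n+'.json')); f=K(d); E=np.array(d['extrinsics'])
    c=E[:3,:3].T@(np.array(P)-E[:3,3]); return d['cx']+f*c[0]/-c[2], d['cy']-f*c[1]/-c[2]
E
python3 - <<'E'
from h import *
for n in('top','side'):
    s=snap(n,n+'0.png'); print({k:v for k,v in s.items() if k!='img'})
print(get_state())
E
```

```text
{'vertical_fov': 57.39586585175428, 'cx': 278.6055819761681, 'cy': 210.96150656397026, 'extrinsics': array([[-0.00359251,  0.99869999, -0.05084703,  0.50384551],
       [-0.9999801 , -0.00385153, -0.00499709, -0.14568778],
       [-0.00518643,  0.05082806,  0.99869395,  1.19711727],
       [ 0.        ,  0.        ,  0.        ,  1.        ]])}
{'vertical_fov': 49.105617894048116, 'cx': 281.4569461168494, 'cy': 208.07519654287847, 'extrinsics': array([[ 0.9530512 ,  0.14345069, -0.26667453,  0.09562458],
       [-0.30194524,  0.38372606, -0.87268745, -1.55425012],
       [-0.02285765,  0.91223693,  0.40902484,  0.73864535],
       [ 0.        ,  0.        ,  0.        ,  1.        ]])}
{'clock': 0.1, 'q': array([-1.25819164,  0.68987861, -0.19448314,  1.56622779,  0.15730942,
        0.90250226, -0.21512173]), 'qd': array([-0.00064097, -0.00147759, -0.00232134, -0.00302611, -0.00074012,
        0.00027951, -0.00056607]), 'joint_torque': array([-3.72080496e-03, -5.28487444e+01, -1.27190776e+00, -1.53834611e+01,
       -5.26090153e-02,  1.96980422e-03,  3.59341936e-05]), 'tool_pos': array([0.1719171 , 0.6003259 , 0.24900596]), 'eef_rot': array([ 1.38936176e-01,  9.90301003e-01, -8.12732911e-04, -3.74783382e-05]), 'contact_force': array([ 0.56339885,  0.63617561, -0.26461737]), 'moment': array([ 0.00819615, -0.04476633,  0.00010166]), 'finger_force': 0.0, 'opening': 0.9983607131131792}
```

View pics/top0.png

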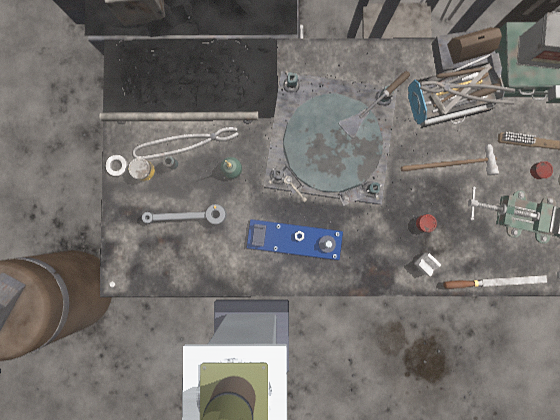

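View pics/side0.png

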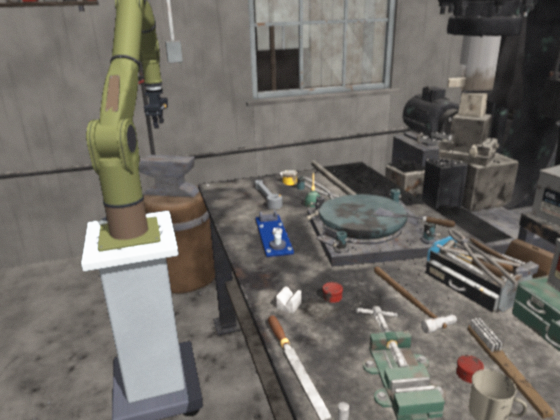

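Top view: lever with its boss near (215,214) and eye near (147,217). The fixture pin is near (328,243), the rest near (257,235) and the nut near (299,236). The oiler is at (232,168). I'll zoom in for accurate positions.

Run:
```python
from h import *
im=cv2.imread('pics/top0.png'); a=cv2.resize(im[150:270,130:250],None,fx=5,fy=5,interpolation=cv2.INTER_CUBIC)
b=cv2.resize(im[200:270,235:355],None,fx=6,fy=6,interpolation=cv2.INTER_CUBIC)
cv2.imwrite('pics/ca.png',a); cv2.imwrite('pics/cb.png',b)
```

```text
(no output)
```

View pics/ca.png

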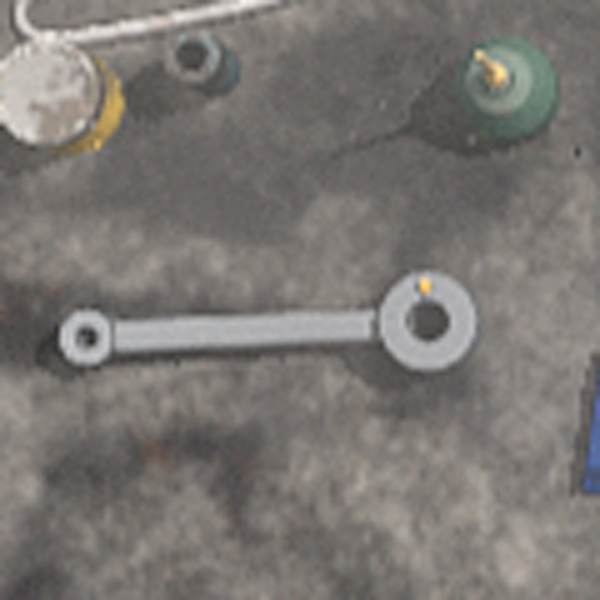

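View pics/cb.png

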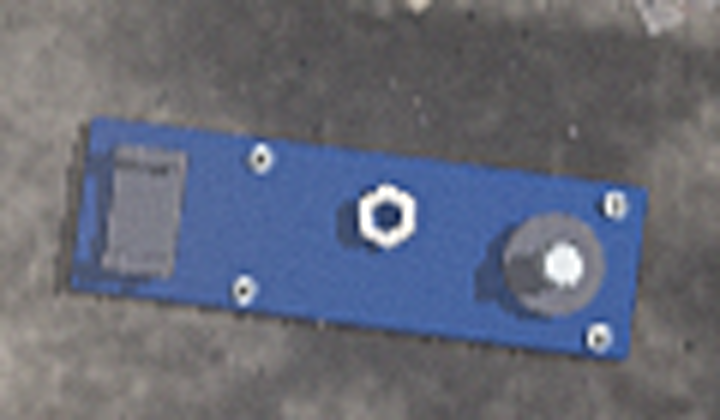

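Run:
```python
from h import *
A=lambda x,y:(130+(x+.5)/5-.5,150+(y+.5)/5-.5)
B=lambda x,y:(235+(x+.5)/6-.5,200+(y+.5)/6-.5)
r=lambda p,z:ray('top',*p,z)
bore=r(A(427.5,320.5),.040); eye=r(A(86.5,337.5),.032)
print('bore',bore,'eye',eye,np.linalg.norm((bore-eye)[:2]))
d=(eye-bore)[:2];m=(bore+eye)[:2]/2;d/=np.linalg.norm(d);print('lev ang',np.degrees(np.arctan2(d[1],d[0])),'bal',m-d*(105-66)/1000)
pin=r(B(563,264),.054)
c=[r(B(*p),.012) for p in((91,117),(648,187),(629,359),(69,291))]
print('pin',pin); o=sum(c)/4
for i in range(4):print(c[i],np.linalg.norm(c[i]-c[(i+1)%4]))
f=((c[0]+c[3])-(c[1]+c[2]))[:2];f/=np.linalg.norm(f);print('fix ang',np.degrees(np.arctan2(f[1],f[0])),'o',o,'pin from plate',o[:2]-.1*f,'rest',o[:2]+.11*f)
print('rest seen',r(B(145,213),.03))
for n,p,z in(('bore',bore,.04),('eye',eye,.032),('pin',pin,.054),('o',o,.012)):print(n,proj('side',[p[0],p[1],z]))
im=cv2.imread('pics/side0.png');cv2.imwrite('pics/cs.png',cv2.resize(im[165:265,230:340],None,fx=6,fy=6,interpolation=cv2.INTER_CUBIC))
```

```text
bore [0.5552125  0.05203844 0.04      ] eye [0.54600112 0.26114966 0.032     ] 0.20931400851314777
lev ang 92.5222569652188 bal [0.55232311 0.11763183]
pin [ 0.46449726 -0.2875083   0.054     ]
[ 0.53938843 -0.05046486  0.012     ] 0.2886852803166611
[ 0.50234301 -0.33676336  0.012     ] 0.08854396446107768
[ 0.41445743 -0.32598569  0.012     ] 0.28900301442439635
[ 0.45010104 -0.03918911  0.012     ] 0.08999655179539141
fix ang 82.77143612034247 o [ 0.47657248 -0.18810076  0.012     ] pin from plate [ 0.4639897  -0.28730596] rest [ 0.49041354 -0.07897502]
rest seen [ 0.49013416 -0.07927138  0.03      ]
bore (np.float64(273.57659772506327), np.float64(196.65428153991854))
eye (np.float64(257.7589414264506), np.float64(181.18849611611333))
pin (np.float64(276.7226116481753), np.float64(234.58082718350724))
o (np.float64(271.9716830104701), np.float64(232.34402147356224))
```

View pics/cs.png

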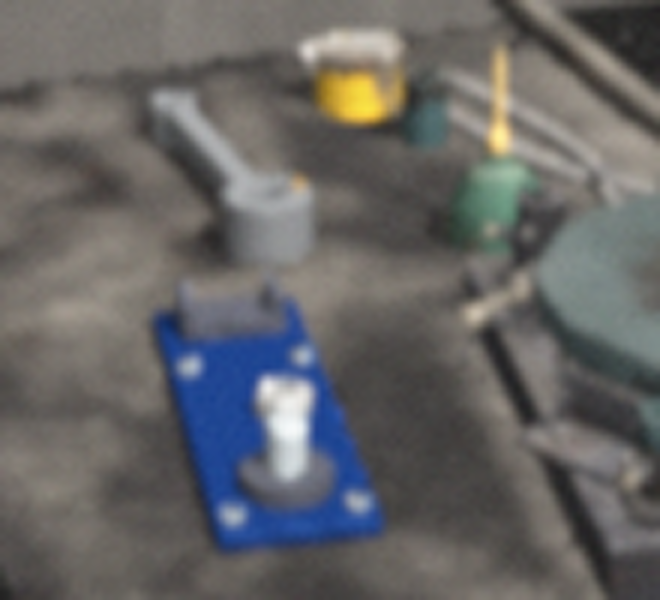

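The side view agrees with the top-view estimates: projected bore and eye land on the lever at crop (265,190) and (175,97), and the pin at about (288,420). Next I'll plan the approach.

```bash
cat >> h.py <<'E'
from scipy.spatial.transform import Rotation as Ro
def plan(p,yaw,n,verb=1):
    "rows to TCP p, tool down, tool y axis at yaw deg (world)"
    s=get_state(); P=np.array(s['tool_pos']); R=Ro.from_quat(s['eef_rot'])
    y=np.array([np.cos(np.radians(yaw)),np.sin(np.radians(yaw)),0]); z=np.array([0,0,-1.]); T=Ro.from_matrix(np.c_[np.cross(y,z),y,z])
    rv=(R.inv()*T).as_rotvec()/n; D=(np.array(p)-P)/n
    print('at',P.round(4),'yaw',np.degrees(np.arctan2(*R.as_matrix()[[1,0],1])).round(2),'tilt',R.as_matrix()[:2,2].round(4),'op',s['opening'],'F',s['contact_force'].round(1),'M',s['moment'].round(2),'ff',s['finger_force'],'t',s['clock'])
    for i in range(n):
        print(i,(R.inv().apply(D)*100).round(2),rv.round(4)); R=R*Ro.from_rotvec(rv)
E
python3 - <<'E'
from h import *
plan([.552,.118,.25],2.52,15)
E
```

```text
at [0.1719 0.6003 0.249 ] yaw 74.03 tilt [-0.0003 -0.0016] op 0.9983607131131792 F [ 0.6  0.6 -0.3] M [ 0.01 -0.04  0.  ] ff 0.0 t 0.1
0 [-3.32 -2.39 -0.  ] [-0.0001  0.0001  0.0832]
1 [-3.51 -2.11 -0.  ] [-0.0001  0.0001  0.0832]
2 [-3.67 -1.81 -0.  ] [-0.0001  0.0001  0.0832]
3 [-3.81 -1.5  -0.  ] [-0.0001  0.0001  0.0832]
4 [-3.92 -1.18 -0.  ] [-0.0001  0.0001  0.0832]
5 [-4.01 -0.85 -0.  ] [-0.0001  0.0001  0.0832]
6 [-4.06 -0.51 -0.  ] [-0.0001  0.0001  0.0832]
7 [-4.09 -0.17 -0.01] [-0.0001  0.0001  0.0832]
8 [-4.09  0.17 -0.01] [-0.0001  0.0001  0.0832]
9 [-4.06  0.51 -0.01] [-0.0001  0.0001  0.0832]
10 [-4.01  0.84 -0.01] [-0.0001  0.0001  0.0832]
11 [-3.92  1.17 -0.01] [-0.0001  0.0001  0.0832]
12 [-3.81  1.49 -0.01] [-0.0001  0.0001  0.0832]
13 [-3.67  1.81 -0.01] [-0.0001  0.0001  0.0832]
14 [-3.51  2.11 -0.01] [-0.0001  0.0001  0.0832]
```

send_rows(motion=[{"x": -3.3,"y": -2.4,"z": 0,"rx": 0,"ry": 0,"rz": 0.083,"jaw": 8.8},{"x": -3.5,"y": -2.1,"z": 0,"rx": 0,"ry": 0,"rz": 0.083,"jaw": 8.8},{"x": -3.7,"y": -1.8,"z": 0,"rx": 0,"ry": 0,"rz": 0.083,"jaw": 8.8},{"x": -3.8,"y": -1.5,"z": 0,"rx": 0,"ry": 0,"rz": 0.083,"jaw": 8.8},{"x": -3.9,"y": -1.2,"z": 0,"rx": 0,"ry": 0,"rz": 0.083,"jaw": 8.8}])

```text
clock: 0.6
tool_pos: [0.2991, 0.4387, 0.2495]
eef_rot: [0.342, 0.94, -0.0, -0.0]
contact_force: [0.7, 0.6, -0.3]
opening: 1.002
finger_force: 0.0
```

send_rows(motion=[{"x": -4.0,"y": -0.8,"z": 0,"rx": 0,"ry": 0,"rz": 0.083,"jaw": 8.8},{"x": -4.1,"y": -0.5,"z": 0,"rx": 0,"ry": 0,"rz": 0.083,"jaw": 8.8},{"x": -4.1,"y": -0.2,"z": 0,"rx": 0,"ry": 0,"rz": 0.083,"jaw": 8.8},{"x": -4.1,"y": 0.2,"z": 0,"rx": 0,"ry": 0,"rz": 0.083,"jaw": 8.8},{"x": -4.1,"y": 0.5,"z": 0,"rx": 0,"ry": 0,"rz": 0.083,"jaw": 8.8}])

```text
clock: 1.1
tool_pos: [0.4269, 0.2779, 0.2496]
eef_rot: [0.528, 0.849, -0.0, -0.0]
contact_force: [-0.2, -0.4, -0.1]
opening: 0.996
finger_force: 0.0
```

Run:
```python
from h import *
plan([.552,.118,.20],2.52,8)
```

```text
at [0.4269 0.2779 0.2496] yaw 26.29 tilt [-0.0003 -0.0001] op 0.9957554139734965 F [-0.2 -0.4 -0.1] M [ 0.02 -0.03 -0.01] ff 0.0 t 1.1
0 [-2.48  0.52  0.62] [-0.      0.      0.0519]
1 [-2.45  0.64  0.62] [-0.      0.      0.0519]
2 [-2.42  0.77  0.62] [-0.      0.      0.0519]
3 [-2.37  0.9   0.62] [-0.      0.      0.0519]
4 [-2.32  1.02  0.62] [-0.      0.      0.0519]
5 [-2.27  1.14  0.62] [-0.      0.      0.0519]
6 [-2.21  1.25  0.62] [-0.      0.      0.0519]
7 [-2.14  1.36  0.62] [-0.      0.      0.0519]
```

send_rows(motion=[{"x": -2.5,"y": 0.5,"z": 0.6,"rx": 0,"ry": 0,"rz": 0.052,"jaw": 8.8},{"x": -2.5,"y": 0.6,"z": 0.6,"rx": 0,"ry": 0,"rz": 0.052,"jaw": 8.8},{"x": -2.4,"y": 0.8,"z": 0.6,"rx": 0,"ry": 0,"rz": 0.052,"jaw": 8.8},{"x": -2.4,"y": 0.9,"z": 0.6,"rx": 0,"ry": 0,"rz": 0.052,"jaw": 8.8},{"x": -2.3,"y": 1.0,"z": 0.6,"rx": 0,"ry": 0,"rz": 0.052,"jaw": 8.8}])

```text
clock: 1.6
tool_pos: [0.5049, 0.1781, 0.2192]
eef_rot: [0.633, 0.774, -0.0, -0.0]
contact_force: [0.6, -0.1, -0.2]
opening: 0.997
finger_force: 0.0
```

send_rows(motion=[{"x": -2.3,"y": 1.1,"z": 0.6,"rx": 0,"ry": 0,"rz": 0.052,"jaw": 8.8},{"x": -2.2,"y": 1.2,"z": 0.6,"rx": 0,"ry": 0,"rz": 0.052,"jaw": 8.8},{"x": -2.1,"y": 1.4,"z": 0.6,"rx": 0,"ry": 0,"rz": 0.052,"jaw": 8.8},{"x": 0,"y": 0,"z": 0,"rx": 0,"ry": 0,"rz": 0,"jaw": 8.8},{"x": 0,"y": 0,"z": 0,"rx": 0,"ry": 0,"rz": 0,"jaw": 8.8}])

```text
clock: 2.1
tool_pos: [0.5506, 0.1193, 0.2013]
eef_rot: [0.691, 0.723, -0.0, -0.0]
contact_force: [0.7, 0.6, -0.4]
opening: 0.997
finger_force: 0.0
```

Run:
```python
from h import *
plan([.5523,.1176,.014],2.52,10)
```

```text
at [0.5506 0.1193 0.2013] yaw 2.63 tilt [-0.0012  0.0001] op 0.9969444131407942 F [ 0.7  0.6 -0.4] M [-0.04  0.08 -0.02] ff 0.0 t 2.1
0 [-0.02  0.02  1.87] [-0.0001 -0.      0.0002]
1 [-0.02  0.02  1.87] [-0.0001 -0.      0.0002]
2 [-0.02  0.02  1.87] [-0.0001 -0.      0.0002]
3 [-0.02  0.02  1.87] [-0.0001 -0.      0.0002]
4 [-0.02  0.02  1.87] [-0.0001 -0.      0.0002]
5 [-0.02  0.02  1.87] [-0.0001 -0.      0.0002]
6 [-0.02  0.02  1.87] [-0.0001 -0.      0.0002]
7 [-0.02  0.02  1.87] [-0.0001 -0.      0.0002]
8 [-0.02  0.02  1.87] [-0.0001 -0.      0.0002]
9 [-0.02  0.02  1.87] [-0.0001 -0.      0.0002]
```

send_rows(motion=[{"x": -0.1,"y": 0.1,"z": 3,"rx": 0,"ry": 0,"rz": 0.002,"jaw": 8.8},{"x": -0.1,"y": 0.1,"z": 3,"rx": 0,"ry": 0,"rz": 0,"jaw": 8.8},{"x": 0,"y": 0,"z": 3,"rx": 0,"ry": 0,"rz": 0,"jaw": 7},{"x": 0,"y": 0,"z": 3,"rx": 0,"ry": 0,"rz": 0,"jaw": 6},{"x": 0,"y": 0,"z": 2,"rx": 0,"ry": 0,"rz": 0,"jaw": 6}])

```text
clock: 2.6
tool_pos: [0.5514, 0.1194, 0.0601]
eef_rot: [0.69, 0.724, -0.0, -0.001]
contact_force: [-0.1, 0.8, 0.6]
opening: 0.751
finger_force: 0.0
```

send_rows(motion=[{"x": 0,"y": 0,"z": 1.5,"rx": 0,"ry": 0,"rz": 0,"jaw": 6},{"x": 0,"y": 0,"z": 1.5,"rx": 0,"ry": 0,"rz": 0,"jaw": 6},{"x": 0,"y": 0,"z": 0,"rx": 0,"ry": 0,"rz": 0,"jaw": 6},{"x": 0,"y": 0,"z": 0,"rx": 0,"ry": 0,"rz": 0,"jaw": 6},{"x": 0,"y": 0,"z": 0,"rx": 0,"ry": 0,"rz": 0,"jaw": 6}])

```text
clock: 3.1
tool_pos: [0.5538, 0.1176, 0.0326]
eef_rot: [0.691, 0.723, 0.001, 0.0]
contact_force: [0.7, 0.4, -0.0]
opening: 0.676
finger_force: 0.0
```

Run:
```python
from h import *
plan([.5523,.1176,.014],2.52,1)
s=snap('top','t1.png'); im=cv2.imread('pics/t1.png'); cv2.imwrite('pics/t1c.png',cv2.resize(im[150:270,130:250],None,fx=5,fy=5,interpolation=cv2.INTER_CUBIC))
```

```text
at [0.5538 0.1176 0.0326] yaw 2.53 tilt [0.0016 0.0005] op 0.6764775616546627 F [ 0.7  0.4 -0. ] M [-0.07  0.09  0.06] ff 0.0 t 3.1
0 [ 0.01 -0.15  1.86] [ 0.0016 -0.0004  0.0001]
```

View pics/t1c.png

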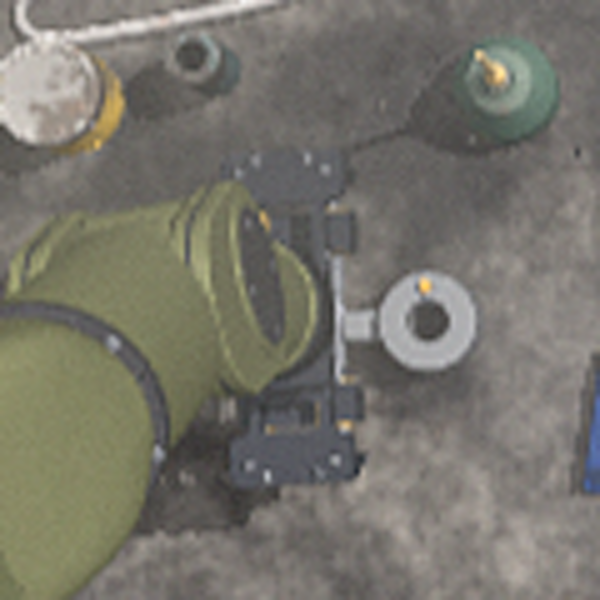

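The straddle looks right: fingers at crop (340,230) and (345,405) either side of the arm, and the boss at (428,320) untouched. I'll lower and grip.

send_rows(motion=[{"x": 0,"y": -0.1,"z": 0.9,"rx": 0.001,"ry": 0,"rz": 0,"jaw": 6},{"x": 0,"y": 0,"z": 0.9,"rx": 0,"ry": 0,"rz": 0,"jaw": 6},{"x": 0,"y": 0,"z": 0,"rx": 0,"ry": 0,"rz": 0,"jaw": 6},{"x": 0,"y": 0,"z": 0,"rx": 0,"ry": 0,"rz": 0,"jaw": 6},{"x": 0,"y": 0,"z": 0,"rx": 0,"ry": 0,"rz": 0,"jaw": 6}])

```text
clock: 3.65
tool_pos: [0.5522, 0.1173, 0.0137]
eef_rot: [0.691, 0.722, -0.0, -0.0]
contact_force: [1.0, 0.2, 0.5]
opening: 0.686
finger_force: 0.0
```

send_rows(motion=[{"x": 0,"y": 0,"z": 0,"rx": 0,"ry": 0,"rz": 0,"jaw": 3},{"x": 0,"y": 0,"z": 0,"rx": 0,"ry": 0,"rz": 0,"jaw": 2.2},{"x": 0,"y": 0,"z": 0,"rx": 0,"ry": 0,"rz": 0,"jaw": 1},{"x": 0,"y": 0,"z": 0,"rx": 0,"ry": 0,"rz": 0,"jaw": 1},{"x": 0,"y": 0,"z": 0,"rx": 0,"ry": 0,"rz": 0,"jaw": 1}], grip_force=45)

```text
clock: 4.15
tool_pos: [0.5522, 0.1174, 0.0138]
eef_rot: [0.691, 0.723, -0.0, -0.0]
contact_force: [-0.5, 0.2, -0.2]
opening: 0.252
finger_force: 0.0
```

send_rows(motion=[{"x": 0,"y": 0,"z": 0,"rx": 0,"ry": 0,"rz": 0,"jaw": 1},{"x": 0,"y": 0,"z": 0,"rx": 0,"ry": 0,"rz": 0,"jaw": 1},{"x": 0,"y": 0,"z": 0,"rx": 0,"ry": 0,"rz": 0,"jaw": 1},{"x": 0,"y": 0,"z": 0,"rx": 0,"ry": 0,"rz": 0,"jaw": 1},{"x": 0,"y": 0,"z": 0,"rx": 0,"ry": 0,"rz": 0,"jaw": 1}])

```text
clock: 4.65
tool_pos: [0.5522, 0.1174, 0.0137]
eef_rot: [0.691, 0.723, -0.0, -0.0]
contact_force: [0.5, -1.8, -0.5]
opening: 0.226
finger_force: 45.0
```

Run:
```python
from h import *
plan([.5523,.1176,.014],2.52,1)
```

```text
at [0.5522 0.1174 0.0137] yaw 2.52 tilt [-0.0008  0.0001] op 0.22622459160672945 F [ 0.5 -1.8 -0.5] M [-0.12 -0.06 -0.04] ff 45.000076331198215 t 4.65
0 [ 0.02  0.01 -0.03] [-0.0008 -0.0001  0.0001]
```

send_rows(motion=[{"x": 0,"y": 0,"z": -0.5,"rx": 0,"ry": 0,"rz": 0,"jaw": 1},{"x": 0,"y": 0,"z": -1,"rx": 0,"ry": 0,"rz": 0,"jaw": 1},{"x": 0,"y": 0,"z": -1.5,"rx": 0,"ry": 0,"rz": 0,"jaw": 1},{"x": 0,"y": 0,"z": -1,"rx": 0,"ry": 0,"rz": 0,"jaw": 1},{"x": 0,"y": 0,"z": -0.5,"rx": 0,"ry": 0,"rz": 0,"jaw": 1}])

```text
clock: 5.15
tool_pos: [0.5529, 0.1175, 0.0604]
eef_rot: [0.691, 0.722, 0.001, 0.0]
contact_force: [0.2, 1.0, -6.0]
opening: 0.224
finger_force: 45.0
```

Run:
```python
from h import *
plan([.5523,.1176,.12],2.52,3)
```

```text
at [0.5529 0.1175 0.0604] yaw 2.52 tilt [0.0011 0.0005] op 0.22422875359048453 F [ 0.2  1.  -6. ] M [-0.13  0.   -0.04] ff 44.99907899647951 t 5.15
0 [ 0.01 -0.02 -1.99] [ 0.0004 -0.0002  0.    ]
1 [ 0.01 -0.02 -1.99] [ 0.0004 -0.0002  0.    ]
2 [ 0.01 -0.02 -1.99] [ 0.0004 -0.0002  0.    ]
```

send_rows(motion=[{"x": 0,"y": 0,"z": -1,"rx": 0,"ry": 0,"rz": 0,"jaw": 1},{"x": 0,"y": 0,"z": -1.5,"rx": 0,"ry": 0,"rz": 0,"jaw": 1},{"x": 0,"y": 0,"z": -1.5,"rx": 0,"ry": 0,"rz": 0,"jaw": 1},{"x": 0,"y": 0,"z": -1,"rx": 0,"ry": 0,"rz": 0,"jaw": 1},{"x": 0,"y": 0,"z": -0.5,"rx": 0,"ry": 0,"rz": 0,"jaw": 1}])

```text
clock: 5.65
tool_pos: [0.5527, 0.1174, 0.1151]
eef_rot: [0.691, 0.722, 0.0, 0.0]
contact_force: [0.7, -0.4, -7.7]
opening: 0.225
finger_force: 45.0
```

Run:
```python
from h import *
plan([.4725,-.2221,.112],-7.2,15)
snap('side','s2.png');im=cv2.imread('pics/s2.png');cv2.imwrite('pics/s2c.png',cv2.resize(im[145:265,220:340],None,fx=5,fy=5,interpolation=cv2.INTER_CUBIC))
```

```text
at [0.5527 0.1174 0.1151] yaw 2.52 tilt [0.0007 0.0004] op 0.22537677253930644 F [ 0.7 -0.4 -7.7] M [-0.07  0.09  0.01] ff 44.999060332775116 t 5.65
0 [-2.24 -0.63  0.02] [ 0.     -0.      0.0113]
1 [-2.24 -0.61  0.02] [ 0.     -0.      0.0113]
2 [-2.25 -0.58  0.02] [ 0.     -0.      0.0113]
3 [-2.26 -0.56  0.02] [ 0.     -0.      0.0113]
4 [-2.26 -0.53  0.02] [ 0.     -0.      0.0113]
5 [-2.27 -0.51  0.02] [ 0.     -0.      0.0113]
6 [-2.28 -0.48  0.02] [ 0.     -0.      0.0113]
7 [-2.28 -0.45  0.02] [ 0.     -0.      0.0113]
8 [-2.29 -0.43  0.02] [ 0.     -0.      0.0113]
9 [-2.29 -0.4   0.02] [ 0.     -0.      0.0113]
10 [-2.3  -0.38  0.02] [ 0.     -0.      0.0113]
11 [-2.3  -0.35  0.02] [ 0.     -0.      0.0113]
12 [-2.3  -0.33  0.02] [ 0.     -0.      0.0113]
13 [-2.31 -0.3   0.02] [ 0.     -0.      0.0113]
14 [-2.31 -0.27  0.02] [ 0.     -0.      0.0113]
```

View pics/s2c.png

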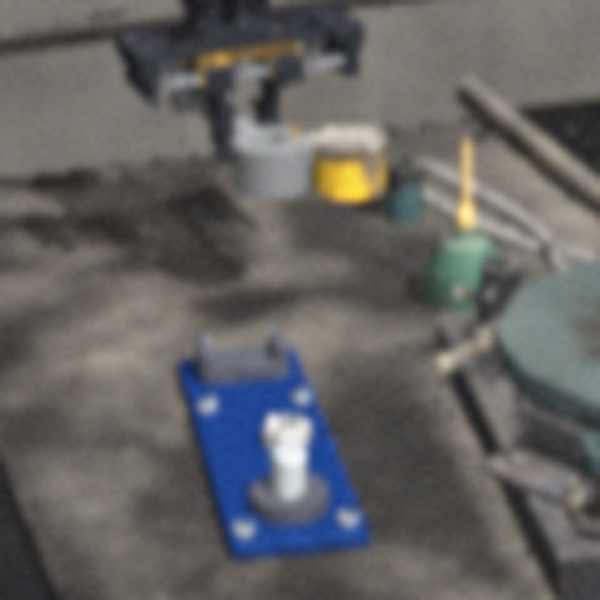

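The lever hangs in the grip with its boss at crop (270,160), clear of the fixture. I'll carry it over.

send_rows(motion=[{"x": -0.8,"y": -0.2,"z": 0,"rx": 0,"ry": 0,"rz": 0.004,"jaw": 1},{"x": -1.6,"y": -0.4,"z": 0,"rx": 0,"ry": 0,"rz": 0.008,"jaw": 1},{"x": -2.2,"y": -0.6,"z": 0,"rx": 0,"ry": 0,"rz": 0.011,"jaw": 1},{"x": -2.2,"y": -0.6,"z": 0,"rx": 0,"ry": 0,"rz": 0.011,"jaw": 1},{"x": -2.3,"y": -0.5,"z": 0,"rx": 0,"ry": 0,"rz": 0.011,"jaw": 1}])

```text
clock: 6.2
tool_pos: [0.5302, 0.023, 0.1131]
eef_rot: [0.708, 0.706, -0.002, -0.001]
contact_force: [0.5, -0.3, -5.9]
opening: 0.224
finger_force: 45.0
```

send_rows(motion=[{"x": -2.3,"y": -0.5,"z": 0,"rx": 0,"ry": 0,"rz": 0.011,"jaw": 1},{"x": -2.3,"y": -0.5,"z": 0,"rx": 0,"ry": 0,"rz": 0.011,"jaw": 1},{"x": -2.3,"y": -0.5,"z": 0,"rx": 0,"ry": 0,"rz": 0.011,"jaw": 1},{"x": -2.3,"y": -0.5,"z": 0,"rx": 0,"ry": 0,"rz": 0.011,"jaw": 1},{"x": -2.3,"y": -0.4,"z": 0,"rx": 0,"ry": 0,"rz": 0.011,"jaw": 1}])

```text
clock: 6.7
tool_pos: [0.5032, -0.0914, 0.1132]
eef_rot: [0.728, 0.686, -0.001, -0.001]
contact_force: [0.1, -0.5, -7.1]
opening: 0.222
finger_force: 45.0
```

Run:
```python
from h import *
plan([.4725,-.2221,.110],-7.2,7)
```

```text
at [ 0.5032 -0.0914  0.1132] yaw -3.36 tilt [-0.0032 -0.0008] op 0.22218322195919743 F [ 0.1 -0.5 -7.1] M [-0.1   0.02 -0.01] ff 44.999687410891056 t 6.7
0 [-1.89 -0.33  0.05] [-0.0004  0.0002  0.0096]
1 [-1.89 -0.31  0.05] [-0.0004  0.0002  0.0096]
2 [-1.9  -0.29  0.05] [-0.0004  0.0002  0.0096]
3 [-1.9  -0.27  0.05] [-0.0004  0.0002  0.0096]
4 [-1.9  -0.26  0.05] [-0.0004  0.0002  0.0096]
5 [-1.9  -0.24  0.05] [-0.0004  0.0002  0.0096]
6 [-1.9  -0.22  0.05] [-0.0004  0.0002  0.0096]
```

send_rows(motion=[{"x": -2.2,"y": -0.4,"z": 0,"rx": 0,"ry": 0,"rz": 0.011,"jaw": 1},{"x": -2.2,"y": -0.4,"z": 0,"rx": 0,"ry": 0,"rz": 0.011,"jaw": 1},{"x": -2.0,"y": -0.3,"z": 0,"rx": 0,"ry": 0,"rz": 0.011,"jaw": 1},{"x": -1.8,"y": -0.3,"z": 0,"rx": 0,"ry": 0,"rz": 0.011,"jaw": 1},{"x": -1.6,"y": -0.2,"z": 0,"rx": 0,"ry": 0,"rz": 0.01,"jaw": 1}])

```text
clock: 7.2
tool_pos: [0.4794, -0.1879, 0.1132]
eef_rot: [0.746, 0.666, -0.002, -0.001]
contact_force: [-0.3, 0.5, -6.9]
opening: 0.22
finger_force: 45.0
```

send_rows(motion=[{"x": -1.4,"y": -0.2,"z": 0.1,"rx": 0,"ry": 0,"rz": 0.008,"jaw": 1},{"x": -1.0,"y": -0.1,"z": 0.1,"rx": 0,"ry": 0,"rz": 0.005,"jaw": 1},{"x": -0.6,"y": 0,"z": 0.1,"rx": 0,"ry": 0,"rz": 0,"jaw": 1},{"x": 0,"y": 0,"z": 0,"rx": 0,"ry": 0,"rz": 0,"jaw": 1},{"x": 0,"y": 0,"z": 0,"rx": 0,"ry": 0,"rz": 0,"jaw": 1}])

```text
clock: 7.7
tool_pos: [0.4753, -0.2139, 0.1107]
eef_rot: [0.749, 0.663, -0.0, -0.001]
contact_force: [0.5, 1.3, -6.9]
opening: 0.223
finger_force: 45.0
```

Run:
```python
from h import *
plan([.4725,-.2221,.108],-7.2,1)
snap('top','t3.png');snap('side','s3.png')
a=cv2.resize(cv2.imread('pics/t3.png')[190:280,240:370],None,fx=6,fy=6,interpolation=cv2.INTER_CUBIC)
b=cv2.resize(cv2.imread('pics/s3.png')[165:265,210:340],None,fx=6,fy=6,interpolation=cv2.INTER_CUBIC)
cv2.imwrite('pics/t3c.png',a);cv2.imwrite('pics/s3c.png',b)
```

```text
at [ 0.4753 -0.2139  0.1107] yaw -6.99 tilt [-0.001   0.0008] op 0.22308454319234985 F [ 0.5  1.3 -6.9] M [-0.07  0.07 -0.07] ff 44.99922730028629 t 7.7
0 [-0.85 -0.18  0.27] [-0.0011 -0.0007  0.0036]
```

View pics/t3c.png

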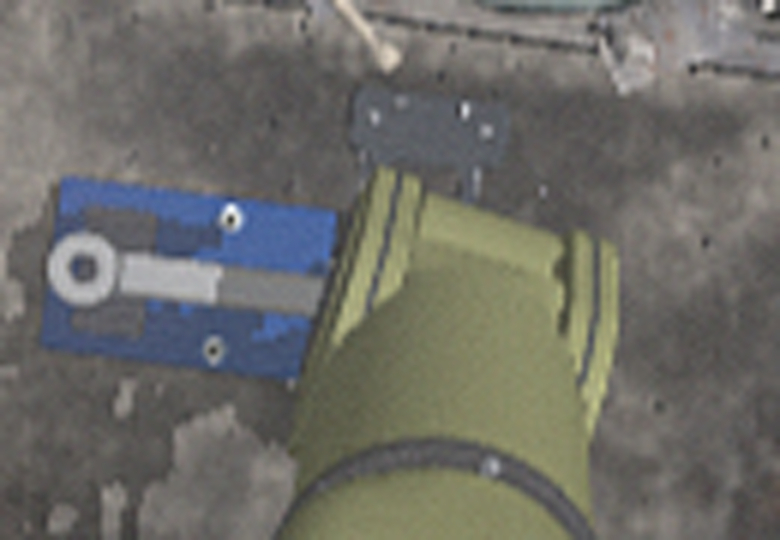

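View pics/s3c.png

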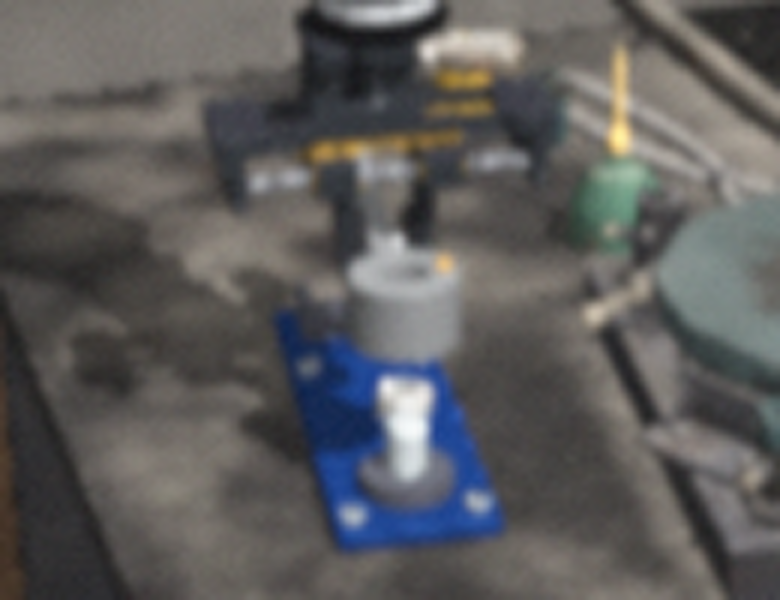

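Eye at top crop (83.5,268.5). In the side crop the boss top is centred near (406,277), with the pin tip below at about (408,425). I'll compare these with the predictions.

Run:
```python
from h import *
s=get_state(); P=s['tool_pos']; M=Ro.from_quat(s['eef_rot']).as_matrix(); d=-M[:,0]
# lever dir boss->eye = rot(+90) of tool y
y=M[:,1]; d=np.array([-y[1],y[0],0]); d/=np.linalg.norm(d)
zu=P[2]-.0137
bore=P-.0656*d; eye=P+.1444*d
print('pred bore',bore,'eye',eye)
u,v=240+84/6-.5,190+269/6-.5
e=ray('top',u,v,zu+.032);print('seen eye',e)
for z in(zu+.04,zu):
  a=np.linspace(0,2*np.pi,200); q=np.array([proj('side',[bore[0]+.03*np.cos(t),bore[1]+.03*np.sin(t),z]) for t in a]); q=(q-[210,165]+.5)*6-.5
  print('side circle pred crop',q.min(0).round(1),q.max(0).round(1))
for p in([.4643,-.2874,.054],):print('pin',(np.array(proj('side',p))-[210,165]+.5)*6-.5)
```

```text
pred bore [ 0.46758653 -0.2786609   0.1107434 ] eye [ 0.49298666 -0.07020267  0.1107434 ]
seen eye [ 0.49343052 -0.07030917  0.1290434 ]
side circle pred crop [342.5 249.2] [456.  296.1]
side circle pred crop [345.2 316.3] [457.4 365.3]
pin [402.42627586 419.95582843]
```

send_rows(motion=[{"x": -0.3,"y": -0.1,"z": 0.1,"rx": 0,"ry": 0,"rz": 0.002,"jaw": 1},{"x": -0.3,"y": -0.1,"z": 0.1,"rx": 0,"ry": 0,"rz": 0.002,"jaw": 1},{"x": -0.2,"y": 0,"z": 0.1,"rx": 0,"ry": 0,"rz": 0,"jaw": 1},{"x": 0,"y": 0,"z": 0,"rx": 0,"ry": 0,"rz": 0,"jaw": 1},{"x": 0,"y": 0,"z": 0,"rx": 0,"ry": 0,"rz": 0,"jaw": 1}])

```text
clock: 8.3
tool_pos: [0.4722, -0.2224, 0.1077]
eef_rot: [0.751, 0.661, -0.0, -0.0]
contact_force: [0.4, -0.9, -6.0]
opening: 0.223
finger_force: 45.0
```

send_rows(motion=[{"x": 0,"y": 0,"z": 0,"rx": 0,"ry": 0,"rz": 0,"jaw": 1},{"x": 0,"y": 0,"z": 0,"rx": 0,"ry": 0,"rz": 0,"jaw": 1},{"x": 0,"y": 0,"z": 0,"rx": 0,"ry": 0,"rz": 0,"jaw": 1},{"x": 0,"y": 0,"z": 0,"rx": 0,"ry": 0,"rz": 0,"jaw": 1},{"x": 0,"y": 0,"z": 0,"rx": 0,"ry": 0,"rz": 0,"jaw": 1}])

```text
clock: 8.8
tool_pos: [0.4722, -0.2223, 0.1078]
eef_rot: [0.751, 0.661, -0.0, -0.0]
contact_force: [0.1, -0.6, -6.6]
opening: 0.22
finger_force: 45.0
```

Run:
```python
from h import *
plan([.4725,-.2221,.108],-7.2,1)
snap('top','t4.png');snap('side','s4.png')
a=cv2.resize(cv2.imread('pics/t4.png')[200:270,235:325],None,fx=7,fy=4*7/4,interpolation=cv2.INTER_CUBIC)[:, :400]
b=cv2.resize(cv2.imread('pics/s4.png')[190:270,240:305],None,fx=6,fy=6,interpolation=cv2.INTER_CUBIC)
o=np.zeros((490,800,3),np.uint8);o[:490,:400]=a;o[:480,405:405+390]=b
cv2.imwrite('pics/c4.png',o)
```

```text
at [ 0.4722 -0.2223  0.1078] yaw -7.27 tilt [-0.0009  0.    ] op 0.22023019577304487 F [ 0.1 -0.6 -6.6] M [-0.1   0.09 -0.01] ff 44.99910794198513 t 8.8
0 [ 0.02  0.03 -0.02] [-0.0009  0.0001 -0.0012]
```

View pics/c4.png

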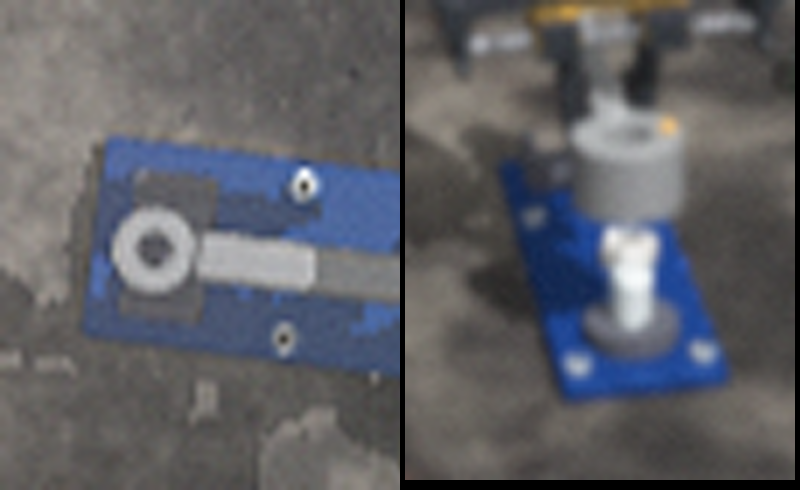

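Side: the boss, centred at about x=629, sits directly over the pin at about 632. Top: the eye is at (154.5,249.5), between the cheeks. One last numeric check.

Run:
```python
from h import *
e=ray('top',235+155/7-.5,200+250/7-.5,.094+.032);print('eye',e,'rest ~ .4903 -.0792')
b=np.array([.4643,-.2874])
a=np.linspace(0,2*np.pi,200)
for z in(.134,.094):
  q=np.array([proj('side',[b[0]+.03*np.cos(t),b[1]+.03*np.sin(t),z]) for t in a]);q=(q-[240,190]+.5)*6-.5+[405,0];print(z,q.min(0).round(),q.max(0).round())
print((np.array(proj('side',[*b,.054]))-[240,190]+.5)*6+[405,0])
```

```text
eye [ 0.49091835 -0.07885825  0.126     ] rest ~ .4903 -.0792
0.134 [566. 111.] [680. 159.]
0.094 [569. 179.] [682. 228.]
[627.92627586 270.45582843]
```

```bash
python3 -c "
from plant import *
print(finish_job())"
```

```text
the job is handed in; nothing more can be done
None
```

The lever is gripped at its balance point and held still over the fixture, with no sign of tilt, the bore above the pin and the eye above the slotted rest (both within about 1 mm by the cameras), about 4 cm clear of the pin's tip; the job is handed in.

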